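# Mesh the second beater into the upturned hand mixer and keep it pressed home

## Robot

A 6-joint arm with a two-finger parallel gripper is mounted at the origin on the work surface. World frame = base frame: x ahead of the robot, y to its left, z up, the work surface at z = 0. Lengths are in m, angles in rad, forces in N, time in s.
With the tool pointing down it reaches from about 0.325 to 0.85 m from the base axis. Payload 15.5 kg.
Tool frame: the origin (TCP) lies midway between the tips of the shut fingers; the grasp point (between the pads) lies 19 mm behind it; z points along the fingers, y is the line along which they close (so a half turn about z gives the same grasp; the last joint's range is limited). The gripper opens to 91 mm and grips with 3 to 60 N. Pads are 32 mm wide; open, the fingers measure 118 mm over their backs; the gripper's body (76 mm by 178 mm) begins 60 mm behind the grasp point.
Start: joints at [-1.367, 0.494, 1.345, -0, 1.302, -0.096], TCP at [0.184, -0.597, 0.214] pointing down, gripper open.
Joint ranges: [-2.91, 2.91], [-0.82, 2.16], [0.22, 2.67], [-1.22, 4.37], [0.12, 2.79], [-3.08, 3.08]. Speed limits (rad/s): [1.89, 1.89, 2.57, 3.01, 3.01, 3.01].

## Interface

Orientations are given as [roll, pitch, yaw] about the fixed x, y, z axes, in that order (R = Rz(yaw) Ry(pitch) Rx(roll)).
In Python, from station import r gives the robot as it stands.
- The arm moves only by the shell command python3 -m crank 'ROWS'. ROWS is JSON, a list of rows, each an object with "hand": the opening, from -1 (shut) to 1 (fully open); "delta_pos": the shift along the tool's x, y, z in cm, a list of three; "twist": the turn about the tool's z in degrees. A call has 1 to 20 rows; each row shifts and turns the commanded pose from where the row before left it, along the tool's axes as they then stand; what a row does not reach is not made up. A row lasts 1/10 s, in which the tool goes at most 50 mm and 8.59 degrees, less where a joint would pass 70% of its speed; a pose out of reach is approached as far as the arm can. A call with a gripper value outside its range is refused whole. The fingers move at their own pace and stop on an object; the grip force is fixed at half the most. Time passes only in rows, so rows that do not move let the fingers close. It gives the time, the measured TCP pose, the force, the opening and the grip force at its end, in the units of the state.
- r.get_state(): the state, without advancing time (a new reading comes with each control period).
- r.get_image(name): name is "scene" or "top" or "wrist"; returns (picture, depth): 420x560x3 uint8, red, green, blue; 420x560 float32, m along the optical axis (not along the pixel's ray), 0 where there is no reading.
- r.get_calibration(name): a dict with "mtx" (3x3 intrinsics, pixels), "k1" (the pictures are not rectified: a ray, as slopes to the right and down, at radius r is drawn at 1 + k1 r^2 times it, then the intrinsics apply), "R" (3x3) and "t" (3): a world point X has camera coordinates R X + t. Camera axes: x right, y down, z forward; pixel columns grow to the right and rows downward; lengths in m; the calibration is good to about 2 mm. A picture is of the moment at which its call begins: read the wrist's pose just before it. get_calibration takes no time and is no camera call; for the wrist camera it gives the pose at the moment of the call.
- r.sign_off(): hands the job in; it is judged then, once.
The state is a dict: "t": time; "q": joint angles; "joint_velocities": joint speeds; "joint_efforts": joint torques, N m; "position": TCP position; "tcp_rot": TCP orientation; "force": force on the tool from outside, world axes, zero at the start; "moment": the same for the moment, N m; "width": finger opening in m; "finger_force": force on a finger pad.
Only numpy, scipy, OpenCV 4.12 (cv2) and the standard library are available. Lean on these libraries where they do the work, as an engineer would, in place of code of your own. Each camera call takes 0.05 s, during which the arm holds its last target. There are 200 camera calls.

## Task

The hand mixer lies upside down with one beater already fitted. Take the loose beater from the wooden stand, put its stem into the mixer's empty socket, turned so that the four splines mesh with the cross-shaped slots, and push it fully home against the ejector spring. Finish while still holding the beater upright and pressing it home, without letting go; leave the butter dish, tea infuser and funnel where they are.

Things in the scene. Friction and masses are not known exactly. Their poses are not given: they have to be found in the camera images.
- beater: loose flat paddle beater, about 90 g, at the start standing stem down in the wooden stand. Origin: on its axis, underside of the collar (black disc, 34 mm across, 6 mm thick). z up, away from the stem. Above the collar a 12 mm round neck, then from z = 22 to 89 mm a flat black nylon paddle, 44 mm wide along x, 12 mm thick along y. Below it a steel stem to z = -30 mm
- stem_tip (a point): lower end of the loose beater's 8 mm stem, on the axis, 30 mm below the beater's origin, axes as the beater; tapered over 6 mm. Four splines stand out of the stem along the beater's +x, -x, +y, -y: 5 mm thick, 22 mm from tip to tip, from 6 to 22.5 mm below the collar, lower ends rounded
- paddle_grip (a point): where to grip the loose beater: on its axis, 68 mm above its origin, 21 mm below the paddle's top edge, axes as the beater. The paddle is an open frame with a 10 mm wide rib on the axis and a 36 mm wide top bar, all 12 mm thick with flush flat faces: fingers close along its y
- fitted_beater: an identical beater, fixed in one of the mixer's two sockets (left or right, it varies); origin as on the loose beater, so it coincides with that socket's point; its paddle's 12 mm thickness faces the other socket. It does not move
- stand: fixed wooden block, 80 mm along its x, 130 mm along y, 45 mm high, with two holes of 26 mm diameter and 38 mm depth at y = +30 and -30 mm. Origin: centre of its underside. The loose beater stands in the +30 mm hole; the other is empty
- mixer: white hand mixer fixed upside down on the counter. Its head, 100 mm along x and 136 mm along y, has a flat top at 105 mm height with the two drive sockets; its motor housing (112 mm wide, top at 101 mm) runs on to x = +180 mm. Origin: on the counter, below the middle between the sockets. z up
- socket_left (a point): centre of the mouth of the socket at y = +33 mm of the mixer, in the flat top face; axes as the mixer. In it turns an aluminium drive disc, 36 mm across, flush with the face, with two crossing slots 7 mm wide, 30 mm deep (1 mm to spare on each side of a spline). Home: the collar lies on the disc, the stem tip 30 mm below the mouth
- socket_right (a point): same, of the socket at y = -33 mm of the mixer
- rotor_left (a joint): angle (rad) of the left drive disc about the mixer's z, counterclockwise from above; at 0 its slots lie along the mixer's x and y. Friction 0.03 N m, so splines may nudge it. They mesh when the beater's yaw = mixer's yaw + this angle + any number of quarter turns
- rotor_right (a joint): same, for the right socket
- ejector_left (a joint): depression (m) of the sprung ejector pin (8 mm) deep in the left socket: 0 at rest, its top 18 mm below the mouth; 0.012 with a beater home. Pushes up with 2 N at rest, 8 N at home: it lifts an unheld beater out again. Under the fitted beater it reads 0 and means nothing
- ejector_right (a joint): same, for the right socket
- butter_dish: white ceramic butter dish with cover, 85 x 150 mm, 73 mm high; origin: centre of its underside. Leave alone
- tea_infuser: steel tea infuser, 56 mm diameter, 66 mm high, with a wire handle reaching 54 mm out along its x; origin: centre of its underside. Leave alone
- funnel: yellow plastic funnel standing mouth down, 92 mm diameter, 92 mm high; origin: centre of its underside. Leave alone
Mind the look-alikes: they are no part of the job. Leave any purple or yellow look-alike of the beater alone.

How it is judged:
By the outcome, as a careful person would: the job done as asked, in the order asked, and still so for the second after the job is handed in, while the arm keeps its last pose, push and grip.
It also fails if it takes over 38 s, if anything falls off the work surface, if the arm or the gripper's body presses on something with over 40 N, if the wrist force passes 120 N, or if a joint passes its speed limit or range.

## Working session

There is one attempt and no reset: what is moved stays moved. The work goes in short steps, Python scripts to look and compute and a shell command to move; the robot and the scene stay as the last step left them, time stands still between calls to the robot, and variables do not carry over. Pictures are saved under pics/ and viewed, at most 10 in all, crops included, and the job is handed in when it is done.

```bash
ls; mkdir -p pics
cat > h.py <<'E'
import numpy as np, cv2
from station import r
def ray(c,u,v):
    K=np.array(c["mtx"]);k=c["k1"]
    d=np.array([(u-K[0,2])/K[0,0],(v-K[1,2])/K[1,1]]);s=d.copy()
    for _ in range(20): s=d/(1+k*(s@s))
    R=np.array(c["R"]);t=np.array(c["t"])
    return -R.T@t, R.T@np.array([s[0],s[1],1.])
def onz(c,u,v,z):
    o,d=ray(c,u,v); return o+d*(z-o[2])/d[2]
def cloud(c,D):
    K=np.array(c["mtx"]);vv,uu=np.mgrid[:D.shape[0],:D.shape[1]]
    d=np.stack([(uu-K[0,2])/K[0,0],(vv-K[1,2])/K[1,1]],-1);s=d.copy()
    for _ in range(15): s=d/(1+c["k1"]*(s**2).sum(-1,keepdims=True))
    P=np.concatenate([s,np.ones(D.shape+(1,))],-1)*D[...,None]
    return (P-np.array(c["t"]))@np.array(c["R"])
E
python3 - <<'E'
from h import *
for n in ("top","scene"):
    c=r.get_calibration(n);im,D=r.get_image(n)
    np.savez(f"pics/{n}0.npz",im=im,D=D,**c)
    cv2.imwrite(f"pics/{n}0.png",im[...,::-1])
    print(n,c)
s=r.get_state();print(s["position"],s["tcp_rot"],s["width"],s["t"])
E
```

```text
pics
top {'mtx': array([[413.09281818,   0.        , 280.06085575],
       [  0.        , 413.09281818, 210.27781605],
       [  0.        ,   0.        ,   1.        ]]), 'k1': -0.08012927521428825, 'R': array([[-0.00233403, -0.99999427, -0.00245028],
       [-0.98969673,  0.00266077, -0.14315483],
       [ 0.14316053,  0.0020909 , -0.98969727]]), 't': array([0.00630263, 0.58637241, 0.91665506])}
scene {'mtx': array([[389.43392031,   0.        , 277.54051941],
       [  0.        , 389.43392031, 211.165199  ],
       [  0.        ,   0.        ,   1.        ]]), 'k1': -0.11064944031226567, 'R': array([[-0.46012202,  0.88764845,  0.01918225],
       [ 0.67148299,  0.36204257, -0.64655686],
       [-0.58085999, -0.2846145 , -0.76262459]]), 't': array([ 0.25396611, -0.32243529,  1.26004787])}
[ 0.18390566 -0.59699463  0.21340129] [-3.14050927e+00 -8.25384513e-05  2.98801995e-01] 0.09117359588384918 0.1
```

View pics/top0.png

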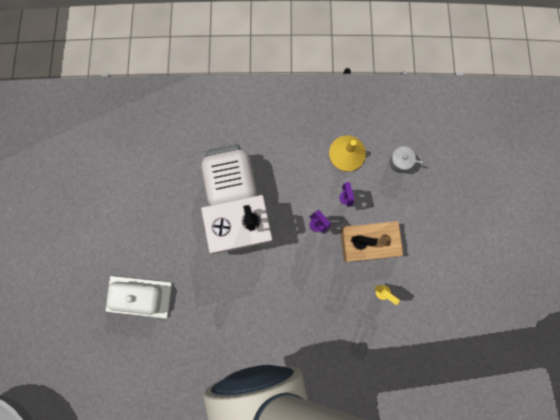

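View pics/scene0.png

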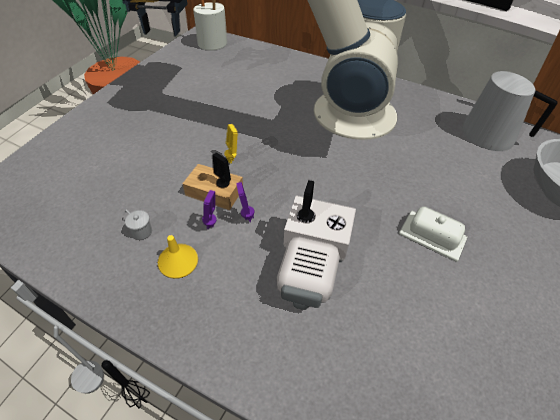

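The top view shows the stand at (372,241), with the black loose beater at (363,242) and the empty hole at (385,240). The mixer is at (237,222): its fitted beater is at (250,218) and its empty socket, with the cross, at (221,227).

Look-alikes are the purple ones at (320,222) and (347,194) and the yellow one at (388,294). The beater I want is the black one standing in the wooden stand. I'll confirm that in an enlarged crop and measure.

Run:
```python
from h import *
for n in ("top","scene"):
    z=np.load(f"pics/{n}0.npz");im,D=z["im"],z["D"];c={k:z[k] for k in("mtx","k1","R","t")}
    P=cloud(c,D);h=cv2.cvtColor(im,cv2.COLOR_RGB2HSV);H,S,V=[h[...,i].astype(int) for i in range(3)]
    ok=(D>0)&(P[...,0]>.2)&(P[...,0]<.9)&(abs(P[...,1])<.5)
    wood=ok&(H>8)&(H<22)&(S>90)&(abs(P[...,2]-.045)<.006)
    def rect(m,nm):
        p=P[m];(cx,cy),wh,a=cv2.minAreaRect((p[:,:2]*1000).astype(np.float32));print(n,nm,m.sum(),"c",round(cx,1),round(cy,1),np.round(wh,1),round(a,1),"z",np.median(p[:,2]).round(4))
    rect(wood,"stand")
    face=ok&(abs(P[...,2]-.105)<.003)&(V>150)&(S<40);lab=cv2.connectedComponentsWithStats(face.astype(np.uint8))
    i=1+np.argmax(lab[2][1:,4]);rect(lab[1]==i,"mixerface")
    blk=ok&(V<60)&(P[...,2]>.075)
    l=cv2.connectedComponentsWithStats(blk.astype(np.uint8))
    for i in range(1,l[0]):
        if l[2][i,4]>15:
            m=l[1]==i;rect(m,"black%s"%l[3][i].round());q=P[m];q=q[q[:,2]>q[:,2].max()-.012];print("  top",q.mean(0).round(4),np.ptp(q,0).round(3))
    for nm,lo,hi in(("purple",130,160),("yellow",22,35)):
        m=ok&(H>=lo)&(H<=hi)&(S>100);l=cv2.connectedComponentsWithStats(m.astype(np.uint8))
        for i in range(1,l[0]):
            if l[2][i,4]>40: q=P[l[1]==i];print(n,nm,l[3][i].round(),q.min(0).round(3),q.max(0).round(3))
z=np.load("pics/top0.npz")["im"];s=np.load("pics/scene0.npz")["im"]
a=cv2.resize(z[180:320,195:415],None,fx=3.6,fy=3.6,interpolation=cv2.INTER_CUBIC)
cv2.imwrite("pics/crop1.png",a[...,::-1])
```

```text
top stand 1581 c 479.0 -210.0 [149.7 132.7] 5.2 z 0.0456
top mixerface 2090 c 548.6 99.8 [100.6 136.3] 11.8 z 0.1054
top black[251. 219.] 241 c 552.2 66.1 [33.1 35.7] 61.5 z 0.1892
  top [0.5528 0.0663 0.1941] [0.039 0.017 0.011]
top black[364. 240.] 177 c 510.9 -174.6 [44.7 11.9] 78.6 z 0.1325
  top [ 0.5104 -0.1753  0.1338] [0.018 0.042 0.012]
top black[254. 377.] 1190 c 268.7 55.0 [ 17.8 144.2] 11.6 z 0.2872
  top [0.2696 0.0419 0.3128] [0.021 0.094 0.012]
top purple [347. 195.] [ 0.594 -0.174 -0.002] [ 0.655 -0.134  0.123]
top purple [319. 222.] [ 0.534 -0.116 -0.004] [ 0.577 -0.065  0.123]
top yellow [347. 153.] [ 0.69  -0.205  0.002] [ 0.781 -0.116  0.096]
top yellow [386. 294.] [ 0.367 -0.276 -0.002] [ 0.414 -0.206  0.124]
scene stand 921 c 517.4 -205.8 [ 83.1 130.5] 5.2 z 0.0446
scene mixerface 1640 c 550.8 101.2 [101.4 136.5] 11.5 z 0.1049
scene black[338.  50.] 85 c 253.8 -7.8 [67.5 16.2] 76.9 z 0.3276
  top [0.258  0.0168 0.341 ] [0.012 0.024 0.012]
scene black[354.  89.] 1992 c 270.4 55.0 [ 23.3 141.7] 12.4 z 0.2543
  top [0.2641 0.05   0.3216] [0.018 0.073 0.012]
scene b
[... 270 characters left out ...]
8.  31.4] 40.1 z 0.0998
  top [0.541  0.1318 0.1006] [0.039 0.036 0.012]
scene black[312. 262.] 20 c 658.0 127.9 [ 3.8 38.2] 9.7 z 0.1017
  top [0.6579 0.128  0.1015] [0.008 0.037 0.005]
scene black[312. 268.] 22 c 670.5 133.4 [ 2.6 42. ] 11.9 z 0.1024
  top [0.6705 0.1336 0.1024] [0.009 0.041 0.004]
scene black[306. 272.] 29 c 685.2 128.5 [ 3.  55.6] 11.6 z 0.1026
  top [0.6852 0.1285 0.1026] [0.011 0.055 0.005]
scene purple [245. 203.] [ 0.469 -0.146 -0.002] [ 0.585 -0.063  0.12 ]
scene purple [209. 210.] [ 0.546 -0.19  -0.002] [ 0.646 -0.127  0.119]
scene yellow [231. 143.] [ 0.25  -0.312 -0.004] [ 0.512 -0.157  0.131]
scene yellow [177. 259.] [ 0.694 -0.203 -0.003] [ 0.782 -0.114  0.094]
```

View pics/crop1.png

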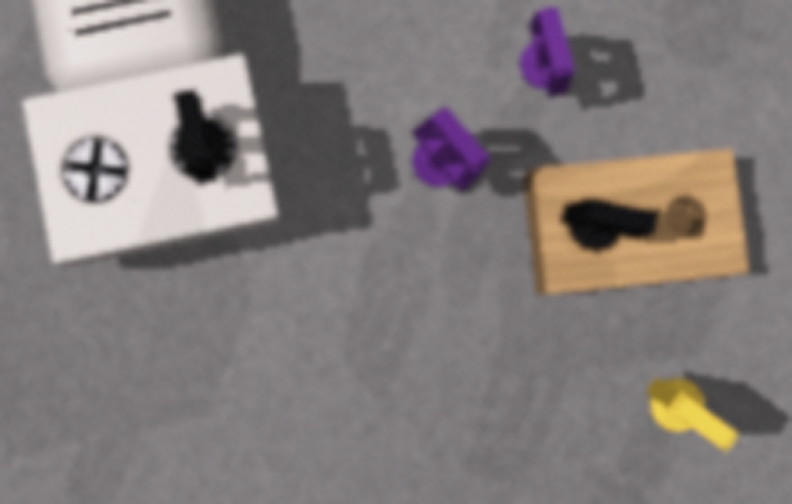

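The crop confirms it: the black beater stands in the stand's left hole, and the left socket (cross) at crop (95,168) is empty. It's time to move above the beater.

```bash
python3 -m crank '[{"hand":0.5,"delta_pos":[2.7,-1.9,-0.3],"twist":0},{"hand":0.5,"delta_pos":[2.7,-1.9,-0.3],"twist":0},{"hand":0.5,"delta_pos":[2.7,-1.9,-0.3],"twist":0},{"hand":0.5,"delta_pos":[2.7,-1.9,-0.3],"twist":0},{"hand":0.5,"delta_pos":[2.7,-1.9,-0.3],"twist":0},{"hand":0.5,"delta_pos":[2.7,-1.9,-0.3],"twist":0},{"hand":0.5,"delta_pos":[2.7,-1.9,-0.3],"twist":0},{"hand":0.5,"delta_pos":[2.7,-1.9,-0.3],"twist":0},{"hand":0.5,"delta_pos":[2.7,-1.9,-0.3],"twist":0},{"hand":0.5,"delta_pos":[2.7,-1.9,-0.3],"twist":0},{"hand":0.5,"delta_pos":[2.7,-1.9,-0.3],"twist":0},{"hand":0.5,"delta_pos":[2.7,-1.9,-0.3],"twist":0},{"hand":0.5,"delta_pos":[2.7,-1.9,-0.3],"twist":0},{"hand":0.5,"delta_pos":[2.7,-1.9,-0.3],"twist":0},{"hand":0.5,"delta_pos":[2.7,-1.9,0],"twist":0},{"hand":0.5,"delta_pos":[2.7,-1.9,0],"twist":0}]'
python3 -m crank '[{"hand":0.5,"delta_pos":[0,0,0],"twist":-7.7},{"hand":0.5,"delta_pos":[0,0,0],"twist":-7.7},{"hand":0.5,"delta_pos":[0,0,0],"twist":-7.7},{"hand":0.5,"delta_pos":[0,0,0],"twist":-7.7},{"hand":0.5,"delta_pos":[0,0,0],"twist":-7.7},{"hand":0.5,"delta_pos":[0,0,0],"twist":-7.7},{"hand":0.5,"delta_pos":[0,0,0],"twist":-7.7},{"hand":0.5,"delta_pos":[0,0,0],"twist":-7.7},{"hand":0.5,"delta_pos":[0,0,0],"twist":0}]'
python3 - <<'E'
from h import *
s=r.get_state();c=r.get_calibration("wrist");im,D=r.get_image("wrist")
np.savez("pics/w1.npz",im=im,D=D,**c);cv2.imwrite("pics/w1.png",im[...,::-1])
print(s["position"],s["tcp_rot"],s["width"],s["t"]);print(c)
E
```

```text
t: 1.7
position: [0.5079, -0.1783, 0.2558]
tcp_rot: [-3.141, 0.0, 0.299]
force: [1.2, -0.3, 0.2]
width: 0.0686
finger_force: 0.0
t: 2.6
position: [0.5072, -0.1795, 0.2557]
tcp_rot: [-3.141, -0.0, 1.377]
force: [-0.1, 0.3, 0.6]
width: 0.0686
finger_force: 0.0
[ 0.50717011 -0.179524    0.25566547] [-3.14099851e+00 -1.69747221e-04  1.37653802e+00] 0.0685775356045128 2.6
{'mtx': array([[329.08813268,   0.        , 281.37657697],
       [  0.        , 329.08813268, 206.65813591],
       [  0.        ,   0.        ,   1.        ]]), 'k1': -0.042331806719434185, 'R': array([[ 9.81158022e-01, -1.93206739e-01, -3.02520275e-04],
       [-1.87408798e-01, -9.52092834e-01,  2.41655079e-01],
       [-4.69774172e-02, -2.37045125e-01, -9.70362165e-01]]), 't': array([-0.53251625, -0.11358053,  0.41081314])}
```

View pics/w1.png

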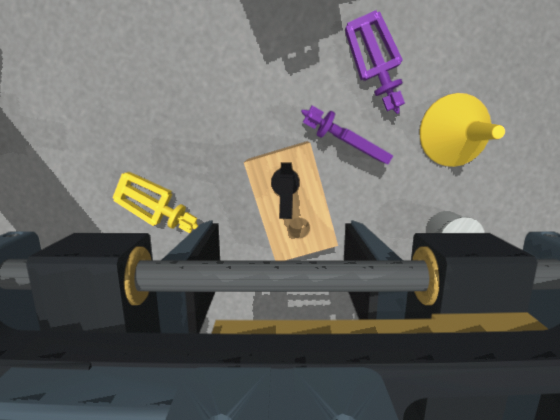

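The wrist view shows the black beater at (285,190) in the stand, clear of both fingers and of the look-alikes. Next I measure its top bar and, in the top view, the socket.

Run:
```python
from h import *
z=np.load("pics/w1.npz");im,D=z["im"],z["D"];c={k:z[k] for k in("mtx","k1","R","t")}
P=cloud(c,D);V=im.max(-1)
roi=np.zeros(D.shape,bool);roi[140:240,255:320]=1
for lo,hi in((.122,.142),(.128,.138)):
    m=roi&(V<70)&(P[...,2]>lo)&(P[...,2]<hi)
    (cx,cy),wh,a=cv2.minAreaRect((P[m][:,:2]*1e3).astype(np.float32));print("bar",m.sum(),cx,cy,wh,a,np.median(P[m][:,2]))
# collar
m=roi&(V<70)&(P[...,2]>.046)&(P[...,2]<.06);q=P[m];print("collar",len(q),q.min(0),q.max(0))
# socket in top view
z=np.load("pics/top0.npz");im,D=z["im"],z["D"];c={k:z[k] for k in("mtx","k1","R","t")}
K=4;n=90;cen=np.array([.543,.1328])
for nm in("top","scene"):
    z=np.load(f"pics/{nm}0.npz");im=z["im"];c={k:z[k] for k in("mtx","k1","R","t")}
    # sample plane z=.105 at .5mm grid by projection
    g=(np.arange(100)-49.5)*.0005;X,Y=np.meshgrid(cen[0]+g,cen[1]+g,indexing="ij")
    p=np.stack([X,Y,np.full_like(X,.105)],-1)@c["R"].T+c["t"];s=p[...,:2]/p[...,2:];rr=(s**2).sum(-1,keepdims=True)
    s=s*(1+c["k1"]*rr);uv=s*c["mtx"][0,0]+c["mtx"][:2,2]
    g1=cv2.remap(cv2.cvtColor(im,cv2.COLOR_RGB2GRAY),uv.astype(np.float32)[...,0],uv.astype(np.float32)[...,1],cv2.INTER_CUBIC).astype(float)
    w=np.clip(130-g1,0,None);w[(X-cen[0])**2+(Y-cen[1])**2>.022**2]=0
    cx,cy=(w*X).sum()/w.sum(),(w*Y).sum()/w.sum()
    rad=np.hypot(X-cx,Y-cy);m=(rad>.006)&(rad<.0145);th=np.arctan2(Y-cy,X-cx)
    ph=np.angle((w*np.exp(4j*th))[m].sum())/4
    print(nm,"socket",cx,cy,"slot angle world deg mod90",np.degrees(ph))
```

```text
bar 582 512.68017578125 -176.83885192871094 (42.29779815673828, 11.815816879272461) 78.85186004638672 0.13332106374336755
bar 564 512.5635375976562 -176.93109130859375 (42.03111267089844, 11.798893928527832) 78.52723693847656 0.13335338183708703
collar 243 [ 0.4963649  -0.19071619  0.04846158] [ 0.52747481 -0.16161057  0.05265779]
top socket 0.5414817327542867 0.13185558794270863 slot angle world deg mod90 -6.674030081331454
scene socket 0.5470333009936458 0.13318748187555973 slot angle world deg mod90 -6.019357550318605
```

```bash
python3 -m crank '[{"hand":0.5,"delta_pos":[0.35,0.5,0],"twist":0},{"hand":0.5,"delta_pos":[0,0,2.7],"twist":0},{"hand":0.5,"delta_pos":[0,0,2.7],"twist":0},{"hand":0.5,"delta_pos":[0,0,2.7],"twist":0},{"hand":0.5,"delta_pos":[0,0,2.7],"twist":0},{"hand":0.5,"delta_pos":[0,0,2.7],"twist":0},{"hand":0.5,"delta_pos":[0,0,1.7],"twist":0},{"hand":0.5,"delta_pos":[0,0,1.0],"twist":0},{"hand":0.5,"delta_pos":[0,0,0],"twist":0}]'
python3 -m crank '[{"hand":-1,"delta_pos":[0,0,0],"twist":0},{"hand":-1,"delta_pos":[0,0,0],"twist":0},{"hand":-1,"delta_pos":[0,0,0],"twist":0},{"hand":-1,"delta_pos":[0,0,0],"twist":0},{"hand":-1,"delta_pos":[0,0,0],"twist":0},{"hand":-1,"delta_pos":[0,0,0],"twist":0},{"hand":-1,"delta_pos":[0,0,0],"twist":0}]'
```

```text
t: 3.55
position: [0.5127, -0.1768, 0.093]
tcp_rot: [-3.14, -0.0, 1.372]
force: [0.3, -0.5, 0.8]
width: 0.0688
finger_force: 0.0
t: 4.25
position: [0.5129, -0.1772, 0.094]
tcp_rot: [3.142, -0.0, 1.374]
force: [0.0, 0.4, 0.2]
width: 0.0157
finger_force: 0.0
```

```bash
python3 -m crank '[{"hand":-1,"delta_pos":[0,0,0],"twist":0},{"hand":-1,"delta_pos":[0,0,0],"twist":0},{"hand":-1,"delta_pos":[0,0,0],"twist":0},{"hand":-1,"delta_pos":[0,0,0],"twist":0}]'
python3 -m crank '[{"hand":-1,"delta_pos":[0,0,-1],"twist":0},{"hand":-1,"delta_pos":[0,0,-1.6],"twist":0},{"hand":-1,"delta_pos":[0,0,-2],"twist":0},{"hand":-1,"delta_pos":[0,0,-2],"twist":0},{"hand":-1,"delta_pos":[0,0,-2],"twist":0},{"hand":-1,"delta_pos":[0,0,-2],"twist":0},{"hand":-1,"delta_pos":[0,0,-2],"twist":0},{"hand":-1,"delta_pos":[0,0,-2],"twist":0},{"hand":-1,"delta_pos":[0,0,-2],"twist":0},{"hand":-1,"delta_pos":[0,0,-2],"twist":0},{"hand":-1,"delta_pos":[0,0,-2],"twist":0},{"hand":-1,"delta_pos":[0,0,0],"twist":0}]'
```

```text
t: 4.65
position: [0.5129, -0.1771, 0.0939]
tcp_rot: [-3.141, -0.0, 1.374]
force: [0.4, 0.3, -0.9]
width: 0.0117
finger_force: 30.0
t: 5.85
position: [0.5138, -0.1776, 0.3031]
tcp_rot: [3.137, 0.001, 1.374]
force: [-0.0, -0.0, -1.3]
width: 0.0118
finger_force: 30.0
```

```bash
python3 -m crank '[{"hand":-1,"delta_pos":[2.2,-0.2,0],"twist":0},{"hand":-1,"delta_pos":[3,-0.3,0],"twist":0},{"hand":-1,"delta_pos":[3,-0.3,0],"twist":0},{"hand":-1,"delta_pos":[3,-0.3,0],"twist":0},{"hand":-1,"delta_pos":[3,-0.3,0],"twist":0},{"hand":-1,"delta_pos":[3,-0.3,0],"twist":0},{"hand":-1,"delta_pos":[3,-0.3,0],"twist":0},{"hand":-1,"delta_pos":[3,-0.3,0],"twist":0},{"hand":-1,"delta_pos":[3,-0.3,0],"twist":0},{"hand":-1,"delta_pos":[3,-0.3,0],"twist":0},{"hand":-1,"delta_pos":[1.8,-0.3,0],"twist":0},{"hand":-1,"delta_pos":[0,0,0],"twist":-5},{"hand":-1,"delta_pos":[0,0,0],"twist":0},{"hand":-1,"delta_pos":[0,0,0],"twist":0}]'
python3 - <<'E'
from h import *
s=r.get_state();c=r.get_calibration("wrist");im,D=r.get_image("wrist")
np.savez("pics/w2.npz",im=im,D=D,**c);cv2.imwrite("pics/w2.png",im[...,::-1])
print(s["position"],s["tcp_rot"],s["t"])
E
```

```text
t: 7.25
position: [0.5419, 0.1329, 0.2997]
tcp_rot: [-3.141, 0.0, 1.459]
force: [0.1, 0.7, -1.1]
width: 0.0119
finger_force: 30.0
[0.54191427 0.13286964 0.29965378] [-3.14102350e+00  2.27597403e-04  1.45875993e+00] 7.25
```

View pics/w2.png

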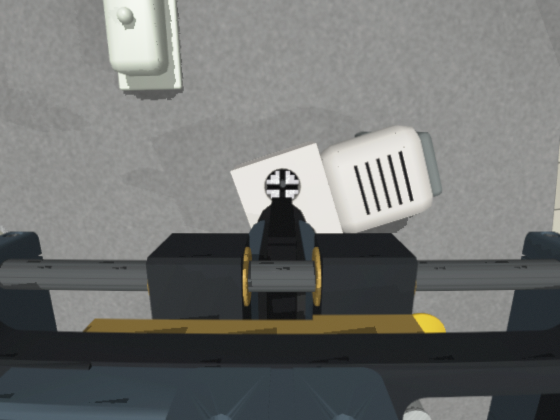

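The wrist view shows the disc with its cross slots almost unobstructed at (283,185). The held beater covers only its lower edge, around (282,203). I'll rectify it onto z=0.105 and measure.

```bash
cat >> h.py <<'E'
def patch(c,im,cen,z=.105,n=240,st=.00025):
    g=(np.arange(n)-(n-1)/2)*st;X,Y=np.meshgrid(cen[0]+g,cen[1]+g,indexing="ij")
    p=np.stack([X,Y,np.full_like(X,z)],-1)@np.array(c["R"]).T+np.array(c["t"]);s=p[...,:2]/p[...,2:]
    s=s*(1+c["k1"]*(s**2).sum(-1,keepdims=True));K=np.array(c["mtx"]);uv=(s*K[0,0]+K[:2,2]).astype(np.float32)
    return cv2.remap(im,uv[...,0],uv[...,1],cv2.INTER_CUBIC),X,Y
E
python3 - <<'E'
from h import *
z=np.load("pics/w2.npz");im,D=z["im"],z["D"];c={k:z[k] for k in("mtx","k1","R","t")}
p,X,Y=patch(c,im,(.543,.133))
# show with +y up, +x right
cv2.imwrite("pics/w2p.png",cv2.resize(p.transpose(1,0,2)[::-1,:,::-1],None,fx=2.4,fy=2.4))
P=cloud(c,D);f=(im.min(-1)>150)&(abs(P[...,2]-.105)<.01);f[:, :200]=0;print("face z",np.median(P[f][:,2]))
E
```

```text
face z 0.10119278872893646
```

View pics/w2p.png

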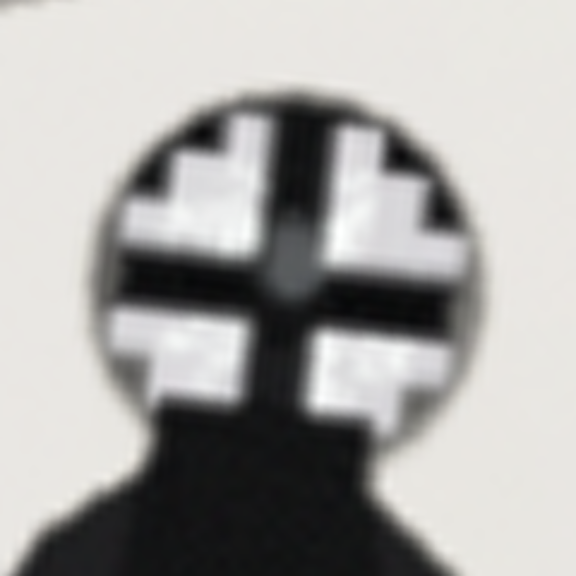

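The cross centre is about (0.543, 0.1326), and the slot angle is about -5.6°, so I need a tool yaw near 84.4°. Now I'll measure how the beater sits in the hand, from this frame's collar and from the fixed cameras.

Run:
```python
from h import *
s=r.get_state();T=np.array(s["position"]);y=s["tcp_rot"][2];ex=np.array([np.cos(y),np.sin(y)]);ey=np.array([np.sin(y),-np.cos(y)])
def rep(nm,c,im,D):
    P=cloud(c,D);V=im.max(-1).astype(int);d=P[...,:2]-T[:2];a=d@ex*1e3;b=d@ey*1e3;h=(P[...,2]-T[2]-.019+.068)*1e3  # height over collar underside
    ok=(D>0)&(np.hypot(a,b)<32)
    print(nm)
    for lo,hi in((-31,-24),(-22,-8),(-4,8),(8,22),(24,45),(45,58)):
        m=ok&(h>lo)&(h<hi)
        if m.sum()>3: print("  h",lo,hi,m.sum(),"a",np.percentile(a[m],[2,50,98]).round(1),"b",np.percentile(b[m],[2,50,98]).round(1))
z=np.load("pics/w2.npz");rep("wrist",{k:z[k] for k in("mtx","k1","R","t")},z["im"],z["D"])
for n in("top","scene"):
    c=r.get_calibration(n);im,D=r.get_image(n);np.savez(f"pics/{n}2.npz",im=im,D=D,**c);rep(n,c,im,D)
    o=T.copy();px=[]
    p=c["R"]@T+c["t"];u=p[:2]/p[2];u=u*(1+c["k1"]*(u@u))*c["mtx"][0,0]+c["mtx"][:2,2];print("  tcp px",u)
    if n=="scene":
        x,yy=u.astype(int);cv2.imwrite("pics/s2.png",cv2.resize(im[yy-50:yy+70,x-70:x+70,::-1],None,fx=5,fy=5,interpolation=cv2.INTER_CUBIC)); print("crop origin",x-70,yy-50)
```

```text
wrist
  h -4 8 281 a [ 3.6  8.4 14.4] b [-15.    7.9  15.3]
  h 24 45 221 a [23.5 24.3 25.1] b [-5.6 -0.1  6. ]
  h 45 58 322 a [15.6 22.8 23.8] b [-13.1   0.2  13.5]
top
  tcp px [204.24350441 214.64127522]
scene
  h -22 -8 52 a [-9.3  2.7 11.4] b [ 0.3  4.3 13.4]
  h -4 8 155 a [-14.3   3.9  16.7] b [-9.6  8.  18.2]
  h 8 22 45 a [-13.7   1.4   8.7] b [-2.8  5.7 12.3]
  h 24 45 230 a [-23.5   2.1  24. ] b [-3.7  6.3  8.4]
  h 45 58 94 a [-22.5  12.3  22.7] b [-3.2 12.1 16.7]
  tcp px [350.57512169 151.76021478]
crop origin 280 101
```

View pics/s2.png

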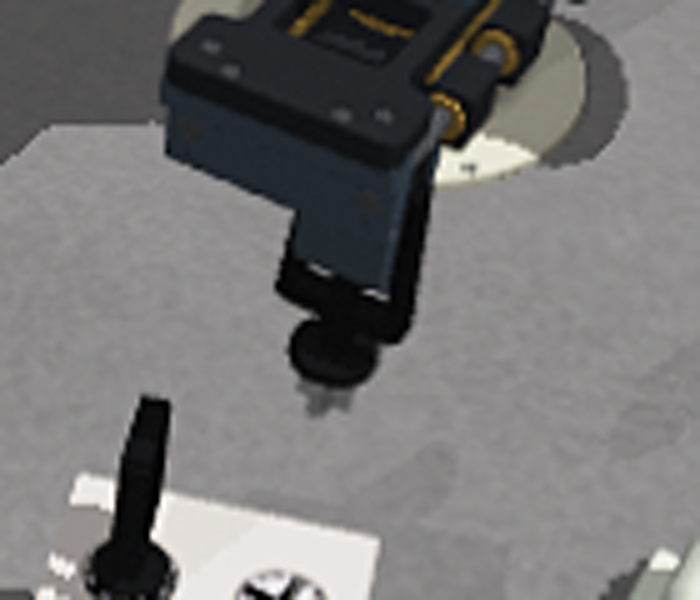

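Run:
```python
from h import *
T=np.array([.54191,.13287,.29965]);y=1.45876;ex=np.array([np.cos(y),np.sin(y)]);ey=np.array([np.sin(y),-np.cos(y)])
z=np.load("pics/w2.npz");c={k:z[k] for k in("mtx","k1","R","t")};C=-c["R"].T@c["t"];print("cam",C)
for nm,px,zz in(("paddle bottom front edge L",(160,405),.2727),("R",(372,415),.2727),("collar L tangent",(60,520),.2567)):
    g=np.array([.543+(px[0]-287.5)*.25e-3/2.4,.133-(px[1]-287.5)*.25e-3/2.4,.105])
    p=C+(g-C)*(zz-C[2])/(g[2]-C[2]);d=p[:2]-T[:2];print(nm,"a",d@ex*1e3,"b",d@ey*1e3)
# collar rim fit: black silhouette pts in plane z=.2567 
im=z["im"];p,X,Y=patch(c,im,T[:2]+ex*.005,.2567,n=280)
V=p.max(-1);
cv2.imwrite("pics/w2c.png",cv2.resize(np.clip(p.transpose(1,0,2)[::-1,:,::-1].astype(float)*1.6,0,255).astype(np.uint8),None,fx=2,fy=2))
print(np.array(T[:2]+ex*.005))
```

```text
cam [0.54976532 0.19967903 0.46988489]
paddle bottom front edge L a 23.676760483139063 b -5.660506834460509
R a 24.451604845666157 b 6.26150859932177
collar L tangent a 12.504239975469225 b -11.412451414173873
[0.54246901 0.13783865]
```

View pics/w2c.png

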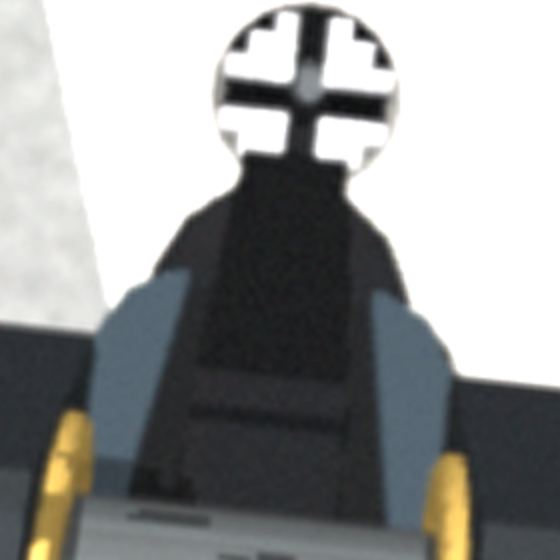

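Run:
```python
from h import *
from scipy.optimize import least_squares
T=np.array([.54191,.13287,.29965]);y=1.45876;ex=np.array([np.cos(y),np.sin(y)]);ey=np.array([np.sin(y),-np.cos(y)])
z=np.load("pics/w2.npz");c={k:z[k] for k in("mtx","k1","R","t")};im=z["im"]
p,X,Y=patch(c,im,T[:2]+ex*.005,.2567,n=280);V=p.max(-1).astype(float)
a=((X-T[0])*ex[0]+(Y-T[1])*ex[1])*1e3;b=((X-T[0])*ey[0]+(Y-T[1])*ey[1])*1e3
# for each tool-b angle: radial edge bright->dark scanning inward, polar about guess (0,0)
q=[]
from scipy.ndimage import map_coordinates
for th in np.radians(np.r_[-68:-26:3,26:69:3]):
    rr=np.arange(26,10,-.05);aa=rr*np.cos(th)/1e3;bb=rr*np.sin(th)/1e3
    w=T[:2]+np.outer(aa,ex)+np.outer(bb,ey);i=(w[:,0]-X[0,0])/.00025;j=(w[:,1]-Y[0,0])/.00025
    v=map_coordinates(V,[i,j],order=1)
    k=np.argmax(v<120)
    if k>0:q.append((aa[k]*1e3,bb[k]*1e3,np.degrees(th),rr[k]))
q=np.array(q);print(q[:,2:].round(1).tolist())
for r0 in (None,17.):
    f=(lambda x:np.hypot(q[:,0]-x[0],q[:,1]-x[1])-(x[2] if r0 is None else r0))
    s=least_squares(f,[0,0,17.],loss="soft_l1",f_scale=.3);print(r0,s.x.round(2),np.abs(s.fun).max().round(2))
```

```text
[[-68.0, 16.3], [-65.0, 16.3], [-62.0, 16.3], [-59.0, 16.3], [-56.0, 16.4], [-53.0, 16.5], [-50.0, 16.7], [-47.0, 16.9], [-44.0, 16.8], [-41.0, 16.7], [-38.0, 16.7], [-35.0, 16.9], [-32.0, 16.9], [-29.0, 16.9], [26.0, 17.5], [29.0, 17.3], [32.0, 17.1], [35.0, 17.1], [38.0, 17.1], [41.0, 17.0], [44.0, 17.1], [47.0, 17.2], [50.0, 17.1], [53.0, 17.0], [56.0, 16.8], [59.0, 16.8], [62.0, 16.7], [65.0, 16.7], [68.0, 16.7]]
None [ 1.28  0.23 16.03] 0.22
17.0 [-0.12  0.26 17.  ] 0.5
```

```bash
python3 -m crank '[{"hand":-1,"delta_pos":[-0.08,0.09,0],"twist":-0.8},{"hand":-1,"delta_pos":[0,0,1.5],"twist":0},{"hand":-1,"delta_pos":[0,0,2],"twist":0},{"hand":-1,"delta_pos":[0,0,2],"twist":0},{"hand":-1,"delta_pos":[0,0,2],"twist":0},{"hand":-1,"delta_pos":[0,0,2],"twist":0},{"hand":-1,"delta_pos":[0,0,1],"twist":0},{"hand":-1,"delta_pos":[0,0,0.5],"twist":0},{"hand":-1,"delta_pos":[0,0,0],"twist":0}]'
python3 -m crank '[{"hand":-1,"delta_pos":[0,0,0.3],"twist":0},{"hand":-1,"delta_pos":[0,0,0.3],"twist":0},{"hand":-1,"delta_pos":[0,0,0.3],"twist":0},{"hand":-1,"delta_pos":[0,0,0],"twist":0}]'
```

```text
t: 8.3
position: [0.543, 0.1321, 0.1899]
tcp_rot: [-3.141, 0.0, 1.475]
force: [0.3, 0.2, -0.7]
width: 0.0115
finger_force: 30.0
t: 8.7
position: [0.5429, 0.1322, 0.1807]
tcp_rot: [-3.141, 0.0, 1.475]
force: [-0.4, -0.3, -1.7]
width: 0.0118
finger_force: 30.0
```

```bash
python3 -m crank '[{"hand":-1,"delta_pos":[0,0,0.2],"twist":0},{"hand":-1,"delta_pos":[0,0,0.2],"twist":0},{"hand":-1,"delta_pos":[0,0,0.1],"twist":0},{"hand":-1,"delta_pos":[0,0,0],"twist":0}]'
python3 -m crank '[{"hand":-1,"delta_pos":[0,0,0.1],"twist":0},{"hand":-1,"delta_pos":[0,0,0.1],"twist":0},{"hand":-1,"delta_pos":[0,0,0],"twist":0}]'
```

```text
t: 9.1
position: [0.5429, 0.1322, 0.1758]
tcp_rot: [-3.141, 0.0, 1.475]
force: [0.1, -0.1, -1.0]
width: 0.0122
finger_force: 30.0
t: 9.4
position: [0.5429, 0.1322, 0.1738]
tcp_rot: [-3.141, 0.0, 1.475]
force: [-0.3, -0.4, -0.9]
width: 0.0119
finger_force: 30.0
```

```bash
python3 -m crank '[{"hand":-1,"delta_pos":[0,0,0.2],"twist":0},{"hand":-1,"delta_pos":[0,0,0.2],"twist":0},{"hand":-1,"delta_pos":[0,0,0.2],"twist":0},{"hand":-1,"delta_pos":[0,0,0],"twist":0}]'
python3 -m crank '[{"hand":-1,"delta_pos":[0,0,0.2],"twist":0},{"hand":-1,"delta_pos":[0,0,0.2],"twist":0},{"hand":-1,"delta_pos":[0,0,0.2],"twist":0},{"hand":-1,"delta_pos":[0,0,0],"twist":0}]'
```

```text
t: 9.8
position: [0.5428, 0.1322, 0.1676]
tcp_rot: [-3.141, 0.0, 1.475]
force: [-0.3, 0.8, -1.2]
width: 0.0118
finger_force: 30.0
t: 10.2
position: [0.5431, 0.1322, 0.1618]
tcp_rot: [3.141, -0.0, 1.475]
force: [-0.0, 0.4, 1.8]
width: 0.012
finger_force: 30.0
```

Good: the spring force is rising as expected. I'll go on to home.

```bash
python3 -m crank '[{"hand":-1,"delta_pos":[0,0,0.2],"twist":0},{"hand":-1,"delta_pos":[0,0,0.2],"twist":0},{"hand":-1,"delta_pos":[0,0,0.15],"twist":0},{"hand":-1,"delta_pos":[0,0,0],"twist":0}]'
python3 -m crank '[{"hand":-1,"delta_pos":[0,0,0.1],"twist":0},{"hand":-1,"delta_pos":[0,0,0.1],"twist":0},{"hand":-1,"delta_pos":[0,0,0],"twist":0}]'
```

```text
t: 10.6
position: [0.5431, 0.1322, 0.1563]
tcp_rot: [3.141, -0.0, 1.475]
force: [0.4, 0.6, 5.0]
width: 0.012
finger_force: 30.0
t: 10.9
position: [0.5431, 0.1322, 0.1545]
tcp_rot: [3.141, -0.0, 1.475]
force: [-0.0, 1.1, 6.1]
width: 0.012
finger_force: 30.0
```

```bash
python3 -m crank '[{"hand":-1,"delta_pos":[0,0,0.05],"twist":0},{"hand":-1,"delta_pos":[0,0,0],"twist":0}]'; python3 -m crank '[{"hand":-1,"delta_pos":[0,0,0.05],"twist":0},{"hand":-1,"delta_pos":[0,0,0],"twist":0}]'
```

```text
t: 11.1
position: [0.5431, 0.1323, 0.1541]
tcp_rot: [3.141, -0.0, 1.475]
force: [-0.4, 0.1, 6.4]
width: 0.012
finger_force: 30.0
t: 11.3
position: [0.5432, 0.1323, 0.1538]
tcp_rot: [3.141, -0.0, 1.475]
force: [-0.7, 1.0, 7.3]
width: 0.0113
finger_force: 30.0
```

```bash
python3 -m crank '[{"hand":-1,"delta_pos":[0,0,0.05],"twist":0},{"hand":-1,"delta_pos":[0,0,0],"twist":0}]'; python3 -m crank '[{"hand":-1,"delta_pos":[0,0,0.05],"twist":0},{"hand":-1,"delta_pos":[0,0,0],"twist":0}]'
```

```text
t: 11.5
position: [0.5432, 0.1323, 0.1536]
tcp_rot: [3.141, -0.0, 1.475]
force: [-3.0, 0.5, 15.0]
width: 0.0116
finger_force: 30.0
t: 11.7
position: [0.5433, 0.1323, 0.1536]
tcp_rot: [3.14, -0.0, 1.475]
force: [-5.2, -1.6, 23.4]
width: 0.0119
finger_force: 30.0
```

There's a hard stop at z=0.1536, which matches home, with 23 N of force. One picture to check.

Run:
```python
from h import *
c=r.get_calibration("scene");im,D=r.get_image("scene")
p=c["R"]@np.array([.543,.133,.13])+c["t"];u=p[:2]/p[2]*c["mtx"][0,0]+c["mtx"][:2,2];x,y=u.astype(int)
cv2.imwrite("pics/s3.png",cv2.resize(im[y-55:y+45,x-65:x+65,::-1],None,fx=6,fy=6,interpolation=cv2.INTER_CUBIC))
s=r.get_state();print(s["t"],s["position"],s["force"],s["finger_force"])
P=cloud(c,D);m=(im.max(-1)<70)&(np.hypot(P[...,0]-.543,P[...,1]-.1328)<.018)&(P[...,2]<.125)
print(m.sum(),np.percentile(P[m][:,2],[2,25,50,75]))
```

```text
11.75 [0.54328113 0.13224397 0.15359364] [-4.89134837 -0.03382367 22.55990693] 30.002888697199523
128 [0.09783226 0.10978794 0.11089266 0.11191488]
```

View pics/s3.png

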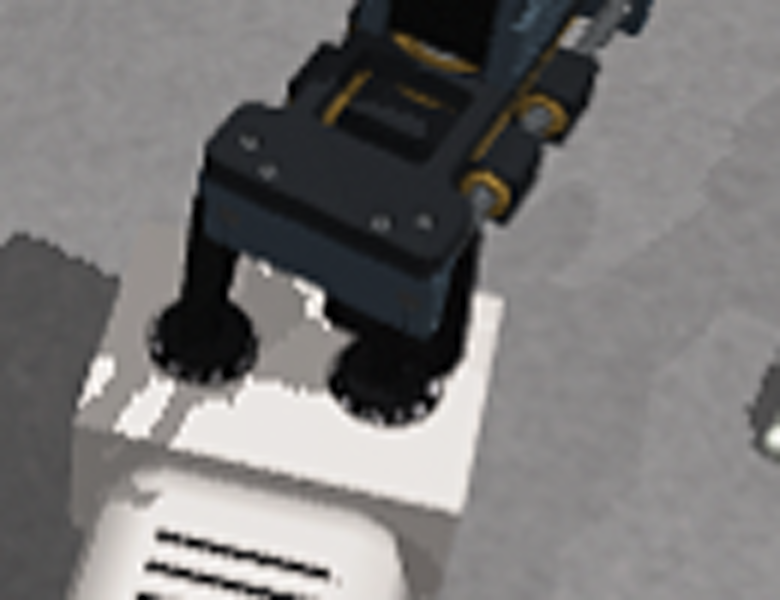

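The picture shows the loose beater's collar at crop (385,385) lying flat on the disc, just like the fitted one at (203,340). Its top measures z≈0.111 m, which is home, and it's still gripped at 30 N. I'm handing in.

```bash
python3 -c "
from station import r
print(r.sign_off())"
```

```text
the job is handed in; nothing more can be done
None
```

The beater is fully home in the mixer's left socket, with its splines in the slots and its collar flat on the disc; I handed in at about 12 s, still holding it upright and pressing down with about 23 N.

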